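# Lock the frame in its jig and offer up the missing lens

## Task

Swing the hinged latch of the jig fully down into its catch so that the spectacle frame is held. Then pick up the oval lens that stands on a white stick-on handle (not the round one), carry it over the drying rack without hitting the rack or disturbing anything else, and offer it up to the frame's empty eye opening: hold it level about a centimetre above the frame, centred on the opening with its long side lined up with the opening's, never touching the frame, jig or latch. Finish while still holding it there; do not set it down or let go.

Things in the scene. Friction and masses are not known exactly. Their poses are not given: they have to be found in the camera images.
- latch (a joint): angle of the jig's steel hold-down latch, rad: 0 = fully down in its catch (hard stop), grows as the free end swings up; starts partly open (about 0.5 to 1.15). The stiff hinge stays where it is left; about 1 N down on the tab moves it.
- latch_hinge (a point): a point on the latch's hinge axis, 29 mm above the table, at the far (+x) side of the jig. It turns with the latch. The axis is level and runs along the latch's own y (which is also the frame's long direction).
- latch_tab (a point): centre of the upper face of the round thumb tab (22 mm across, 6 mm thick) at the free end of the latch, 95 mm from the hinge and on the robot's side of it; the latch bar is 10 mm wide and 6 mm thick. Closed, the tab's upper face is level, 32 mm above the table, and overhangs the near edge of the jig; the two catch prongs flanking the bar end 2 mm below the bar's top. Its x axis points along the bar from tab to hinge, z is square to its upper face.
- jig: fixed plywood jig, 90 (x) x 180 (y) x 20 mm high, origin at the centre of its underside, with a wooden spectacle frame front lying flat on it (frame 6 mm thick, its top 26 mm above the table, long direction along y; eye openings centred 39 mm either side of the middle). The latch crosses the frame's bridge; closed, its top is 6 mm above the frame. Hinge cheeks at the far side reach 40 mm above the table.
- lens_mid (a point): centre of the oval lens with its handle, half-way up (29 mm above the underside of the lens). The dark lens is flat, 56 mm long (along y), 36 mm wide (x), 4 mm thick, both ends round, lying on the table at the start; on its middle stands a white upright handle plate 14 mm thick (x) and 30 mm long (y), from 10 to 58 mm above the underside. About 45 g; z points up.
- lens: the same lens with handle; origin at the centre of the underside of the lens, same axes.
- eye (a point): centre of the empty eye opening at the level of the frame's top face, 26 mm above the table; opening about 54 (y) x 34 (x) mm, long axis along y, z up. Either half turn of the lens fits. A thin cork pad lies in the bottom of this opening.
- empty_eye: the thin cork pad at the bottom of the empty opening, origin at the centre of its underside, fixed on the jig.
- fitted_lens: the dark lens already fixed in the frame's other eye opening, below the frame's top face.
- rack: fixed drying rack with finished frames, standing between lenses and jig: 240 mm (x) x 50 mm (y), bar top 93 mm above the table, nothing on it higher; origin at the centre of its underside.
- round_mid (a point): centre, half-way up (29 mm), of the other lens on a handle: round, 44 mm across, the same handle. To be left alone.
- glue: upright glue bottle, 44 mm across, 120 mm tall, origin under its centre; leave alone.
- jar: jar 54 mm across, 60 mm tall, origin under its centre; leave alone.
- glasses1: folded wooden sunglasses lying on the table, 158 (y) x 50 (x) x 11 mm, origin under the middle; leave alone.
- glasses2: a second folded pair, same size; leave alone.
- blank1: loose flat oval lens without a handle, 56 x 36 x 4 mm, origin under its centre; leave alone.
- blank2: another loose flat oval lens without a handle, same size; leave alone.
- driver: screwdriver lying on the table, about 200 mm long; leave alone.
- temple: loose wooden spectacle arm, 135 x 14 x 5 mm; leave alone.
Not all that is in view belongs to the job. Leave any blue or yellow look-alike of the lens alone. Leave any yellow look-alike of the rack alone.

How it is judged:
By the outcome, as a careful person would: the job done as asked, in the order asked, and still so for the second after the job is handed in, while the arm keeps its last pose, push and grip.
It also fails if it takes over 72 s, if anything falls off the work surface, if the arm or the gripper's body presses on something with over 40 N, if the wrist force passes 120 N, or if a joint passes its speed limit or range.

## Robot

A 6-joint arm with a two-finger parallel gripper is mounted at the origin on the work surface. World frame = base frame: x ahead of the robot, y to its left, z up, the work surface at z = 0. Lengths are in m, angles in rad, forces in N, time in s.
With the tool pointing down it reaches from about 0.225 to 0.875 m from the base axis. Payload 3.4 kg.
Tool frame: the origin (TCP) lies at the very end of the fingers, on their centre line; the grasp point (between the pads) lies 19 mm behind it; z points along the fingers, y is the direction in which the jaws open and shut (so a half turn about z gives the same grasp; the last joint's range is limited). The gripper opens to 85 mm and grips with 20 to 120 N. Pads are 22 mm wide; open, the fingers measure 114 mm over their backs; the gripper's body (76 mm by 85 mm) begins 54 mm behind the grasp point. The pads swing forward as they close: fully open they stand 13 mm farther back than shut.
Start: joints at [1.017, 0.276, 1.505, -0, 1.361, -0.121], TCP at [0.241, 0.522, 0.231] pointing down, gripper open.
Joint ranges: [-2.89, 2.89], [-0.75, 2.08], [0.22, 2.7], [-1.18, 4.32], [0.11, 2.71], [-2.7, 2.7]. Speed limits (rad/s): [2.57, 2.57, 3.14, 3.14, 3.14, 3.14].

## Interface

Orientations are given as a unit quaternion [w, x, y, z].
In Python, from rig import manip gives the robot as it stands. The module is installed in compiled form; this text tells all that it offers.
- The arm moves only by the tool carry_out, never from a script. Its argument "moves" is one flat list of numbers, 5 for each row, row after row: the opening in per cent of the stroke, from 0 (shut) to 100 (fully open), then the shift along the world's x, y, z in cm, then the turn about the world's z in rad. A call has exactly 10 rows; each row shifts and turns the commanded pose from where the row before left it; what a row does not reach is not made up. A row lasts 1/10 s, in which the tool goes at most 50 mm and 8.59 degrees, less where a joint would pass 70% of its speed; a pose out of reach is approached as far as the arm can. A call is refused whole if a number of a shift passes 5 or a number of a turn 0.15, either way. A call with a gripper value outside its range is refused whole. The fingers move at their own pace and stop on an object; "squeeze" is the grip in N (left out, the last holds). Time passes only in rows, so rows that do not move let the fingers close, or fill a call up. It gives the time, the measured TCP pose, the force and the opening at its end, in the units of the state.
- manip.get_state(): the state, without advancing time (a new reading comes with each control period).
- manip.get_image(name): name is "scene" or "top" or "wrist"; returns the picture (384x512x3 uint8, red, green, blue); there is no depth.
- manip.camera_info(name): a dict with "fov_y" (degrees; the focal length in pixels is half the picture's height over the tangent of half this angle, whatever the lens; pixels are square), "cx", "cy" (the principal point, pixels), "rvec" (rotation vector, rad) and "tvec" (3), from world to camera coordinates, as OpenCV has them; the wrist camera has in their place "hand_eye" (4x4, takes a point from camera to tool coordinates, whose origin is the TCP and whose axes are the flange's). Camera axes: x right, y down, z forward; pixel columns grow to the right and rows downward; lengths in m; the calibration is good to about 2 mm. A picture is of the moment at which its call begins: read the wrist's pose just before it. camera_info takes no time and is no camera call.
- manip.sign_off(): hands the job in, once; it reports no verdict.
The state is a dict: "clock": time; "qpos": joint angles; "qd": joint speeds; "effort": joint torques, N m; "position": TCP position; "ee_rot": TCP orientation; "contact_force": force on the tool from outside, world axes, zero at the start; "moment": the same for the moment, N m; "width": finger opening in m.
Only numpy, scipy, OpenCV 4.12 (cv2) and the standard library are available. Lean on these libraries where they do the work, as an engineer would, in place of code of your own. Each camera call takes 0.05 s, during which the arm holds its last target. There are 200 camera calls.

## Working session

There is one attempt and no reset: what is moved stays moved. The work goes in short steps, Python scripts to look and compute and a tool call to move; the robot and the scene stay as the last step left them, time stands still between calls to the robot, and variables do not carry over. Pictures are saved under pics/ and viewed, about 8 in all and at most 12, crops included, and the job is handed in when it is done.

Besides the shell and the picture viewer there is one more tool, called after "Call:" as a command line: name --argument value ..., lists and objects as JSON in quotes. carry_out: Moves the arm, as the interface text tells. Its arguments: {"type":"object","properties":{"moves":{"type":"array","items":{"type":"number"}},"squeeze":{"type":"number"}},"required":["moves"]}

```bash
mkdir -p pics
cat > h.py <<'E'
import numpy as np, cv2
from scipy.spatial.transform import Rotation as R
from rig import manip
def cam(n, st=None):
    c=manip.camera_info(n); f=192/np.tan(np.radians(c['fov_y'])/2)
    K=np.array([[f,0,c['cx']],[0,f,c['cy']],[0,0,1]])
    if 'rvec' in c:
        Rm=cv2.Rodrigues(np.array(c['rvec'],float))[0]; t=np.array(c['tvec'],float).ravel()
    else:
        q=st['ee_rot']; T=np.eye(4); T[:3,:3]=R.from_quat([q[1],q[2],q[3],q[0]]).as_matrix(); T[:3,3]=st['position']
        M=np.linalg.inv(T@np.array(c['hand_eye'])); Rm=M[:3,:3]; t=M[:3,3]
    return K,Rm,t
def ray(C,uv):
    K,Rm,t=C; return -Rm.T@t, Rm.T@np.linalg.inv(K)@np.array([uv[0],uv[1],1.])
def onz(C,uv,z):
    o,d=ray(C,uv); return o+d*(z-o[2])/d[2]
def proj(C,p):
    K,Rm,t=C; q=K@(Rm@np.array(p,float)+t); return q[:2]/q[2]
def grab(n,name):
    st=manip.get_state(); im=cv2.cvtColor(manip.get_image(n),cv2.COLOR_RGB2BGR)
    cv2.imwrite(f'pics/{name}.png',im); np.savez(f'pics/{name}.npz',q=st['ee_rot'],p=st['position'])
    return im,cam(n,st)
def load(n,name):
    z=np.load(f'pics/{name}.npz'); return cv2.imread(f'pics/{name}.png'),cam(n,{'ee_rot':z['q'],'position':z['p']})
E
python3 - <<'E'
from h import *
a,_=grab('top','top0'); b,_=grab('scene','scene0')
cv2.imwrite('pics/top0b.png',cv2.resize(a,(800,600),interpolation=cv2.INTER_CUBIC))
print(manip.get_state()); 
for n in('top','scene','wrist'): print(manip.camera_info(n))
E
```

```text
{'clock': 0.1, 'qpos': array([ 1.01702361e+00,  2.76534262e-01,  1.50599180e+00,  4.89360198e-06,
        1.36071734e+00, -1.21024200e-01]), 'qd': array([-0.00046386, -0.0005826 , -0.00181428,  0.00061664, -0.00035553,
       -0.00106391]), 'effort': array([ 4.95359782e-04, -4.17699909e+01, -2.46405941e+01, -1.92490515e-04,
        5.86004215e-03,  5.08200372e-06]), 'position': array([0.24090402, 0.52158567, 0.23053066]), 'ee_rot': array([-2.75483463e-04,  2.14690270e-01,  9.76681835e-01, -7.78045055e-04]), 'contact_force': array([-0.62265332,  0.23873633, -0.42539396]), 'moment': array([ 0.02980324, -0.03036404, -0.00313281]), 'width': 0.08511866371461348}
{'fov_y': 48.72309042245886, 'cx': 251.14720228609448, 'cy': 195.90959937524912, 'rvec': array([ 2.14935083, -2.08599193,  0.20164252]), 'tvec': array([-0.04700607,  0.56301348,  1.2001427 ])}
{'fov_y': 46.867679143724985, 'cx': 256.73350210055776, 'cy': 180.65043891415365, 'rvec': array([ 1.64584318,  2.21595972, -0.60753295]), 'tvec': array([ 0.21963275, -0.4149174 ,  2.08503626])}
{'fov_y': 61.809059522136145, 'cx': 262.24615327108125, 'cy': 193.06862426627828, 'hand_eye': array([[-1.22393973e-03, -9.48050521e-01, -3.18117448e-01,
         8.26244174e-02],
       [ 9.99998944e-01, -1.40958192e-03,  3.53380300e-04,
        -8.20178106e-04],
       [-7.83434980e-04, -3.18116680e-01,  9.48051246e-01,
        -1.42468001e-01],
       [ 0.00000000e+00,  0.00000000e+00,  0.00000000e+00,
         1.00000000e+00]])}
```

View pics/top0b.png

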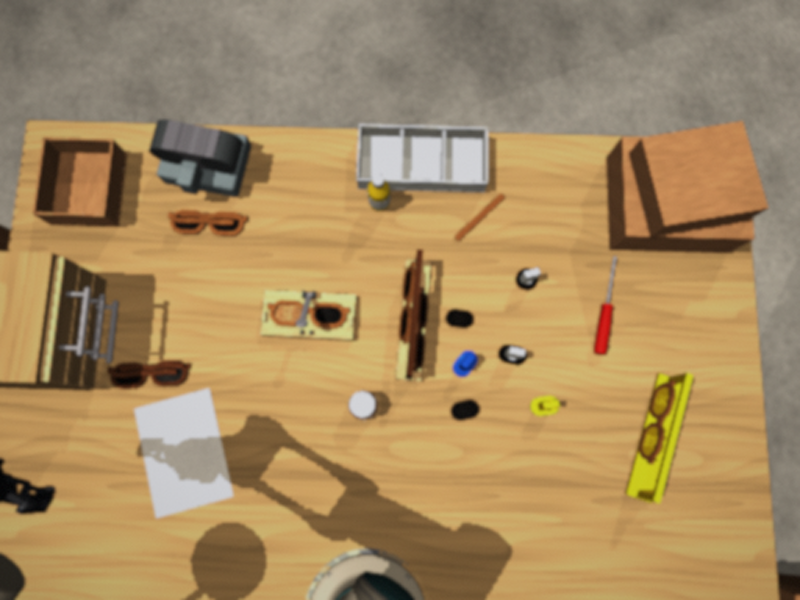

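View pics/scene0.png

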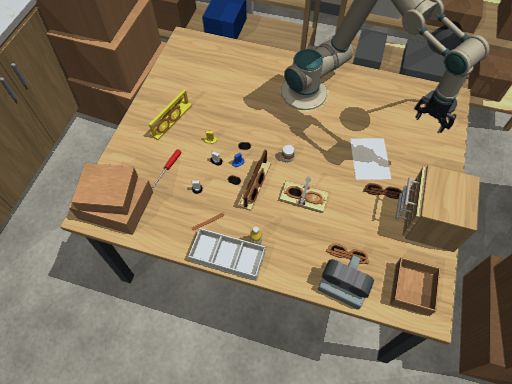

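The top view shows the jig at (309,315) in the 800-px picture and the rack at (417,315). There are two white-handled lenses: A at (513,354) and B at (528,278). The blue one at (465,362) and the yellow one at (546,405) are decoys, as is the yellow rack. I'll enlarge A, B and the jig to tell oval from round.

Run:
```python
from h import *
a,C=load('top','top0')
l=cv2.resize(a[160:240,310:360],None,fx=7,fy=7,interpolation=cv2.INTER_CUBIC)
j=cv2.resize(a[175:229,160:236],None,fx=5.5,fy=5.5,interpolation=cv2.INTER_CUBIC)
o=np.zeros((565,780,3),np.uint8); o[:l.shape[0],:350]=l; o[:j.shape[0],355:355+j.shape[1]]=j[:,:425]
cv2.imwrite('pics/crop1.png',o)
for n,u,z in [('A',(513,354),.03),('B',(528,278),.03),('jigc',(309,315),.023),('rack',(415,315),.09),('glue',(379,190),.1),('jar',(362,404),.06)]:
    print(n,onz(C,(u[0]*.64,u[1]*.64),z).round(3))
```

```text
A [ 0.483 -0.262  0.03 ]
B [ 0.633 -0.292  0.03 ]
jigc [0.548 0.131 0.023]
rack [ 0.542 -0.072  0.09 ]
glue [0.778 0.002 0.1  ]
jar [0.379 0.02  0.06 ]
```

View pics/crop1.png

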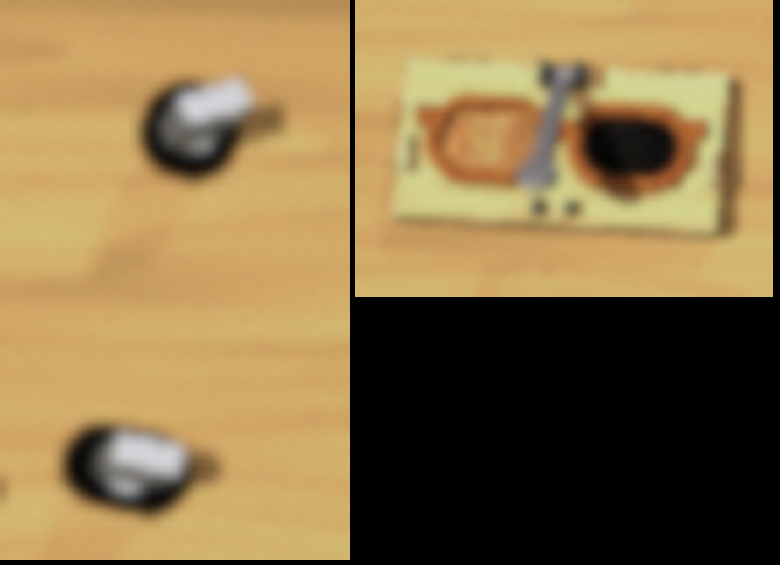

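A (lower) has an oval rim, so it's the target. B has a round rim. The empty eye is the +y (left) one, next to the half-open latch. Next I'll move over the jig, closing the fingers, for a wrist view.

Call:
carry_out --moves '[0, 2.9, -3.9, 0, -0.126, 0, 2.9, -3.9, 0, -0.126, 0, 2.9, -3.9, 0, -0.126, 0, 2.9, -3.9, 0, -0.126, 0, 2.9, -3.9, 0, -0.126, 0, 2.9, -3.9, 0, -0.126, 0, 2.9, -3.9, 0, -0.126, 0, 2.9, -3.9, 0, -0.126, 0, 2.9, -3.9, 0, -0.126, 0, 0, 0, 0, 0]' --squeeze 40

```text
clock: 1.1
position: [0.5057, 0.1661, 0.2307]
ee_rot: [0.002, 0.708, 0.706, -0.0]
contact_force: [-0.7, 1.5, 0.6]
width: -0.0
```

Run:
```python
from h import *
a,C=grab('wrist','w1'); s=manip.get_state(); print(s['position'],s['ee_rot'],s['qpos'],s['contact_force'])
cv2.imwrite('pics/w1b.png',cv2.resize(a,(800,600),interpolation=cv2.INTER_CUBIC))
```

```text
[0.50357108 0.16849638 0.23061554] [-7.73922467e-05  7.07347589e-01  7.06865702e-01 -5.11529573e-04] [ 1.92131180e-01  2.10589136e-01  1.59693546e+00 -4.55926972e-04
  1.33500301e+00  1.92919391e-01] [-0.32159912 -0.13933001 -0.33535217]
```

View pics/w1b.png

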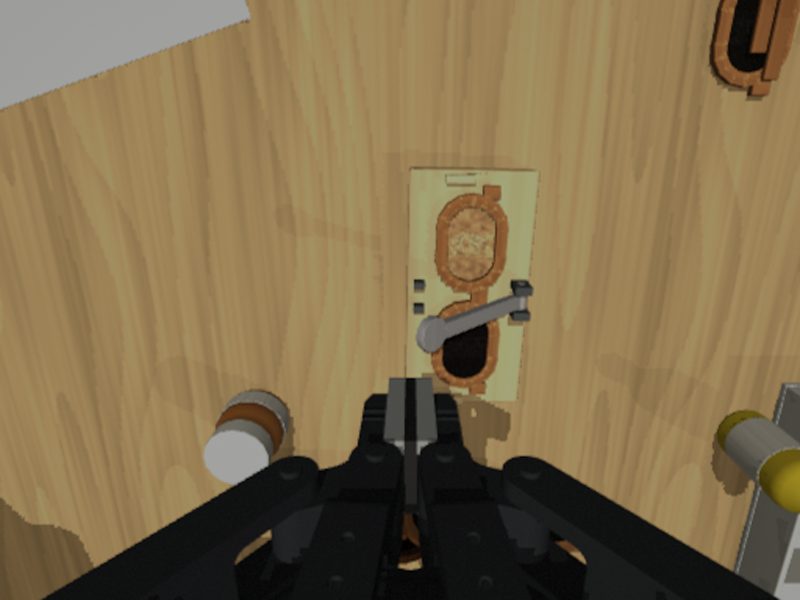

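The wrist view shows the empty eye at (471,245), the prongs at (419,285) and (419,308), the hinge cheeks at (521,287) and (520,314), and the open tab at (429,334). Image right is +x and up is +y.

Run:
```python
from h import *
from scipy.optimize import least_squares
a,C=load('wrist','w1'); k=.64
P=lambda u,z: onz(C,(u[0]*k,u[1]*k),z)
cs=[P(u,.02) for u in [(410,168),(538,170),(519,401),(406,398)]]
for c in cs: print(c.round(4))
print('centre',np.mean(cs,0).round(4))
e1=cs[0]-cs[3]; e2=cs[1]-cs[2]; print('yaw(long dir vs +y)',[np.degrees(np.arctan2(-e[0],e[1])).round(2) for e in(e1,e2)])
cheek=P((520.5,300),.04); pr=P((419,296.5),.03); print('cheek',cheek,'prong',pr)
yaw=np.arctan2(-(e1+e2)[0],(e1+e2)[1]); d=-np.array([np.cos(yaw),np.sin(yaw),0])
h=cheek.copy(); h[2]=.029
for nm,hh in (('cheek',h),('free-x',None)):
    def f(p):
        H=h+ (0 if hh is not None else p[1])*(-d)+ (0)
        t=H+d*(.095*np.cos(p[0])+.003*-np.sin(p[0]))+np.array([0,0,.095*np.sin(p[0])+.003*np.cos(p[0])])
        return proj(C,t)-np.array([429,334])*k
    r=least_squares(f,[.8,0.]); th=r.x[0]; H=h-d*(0 if hh is not None else r.x[1])
    print(nm,'theta',r.x,'res',r.fun,'tab',(H+d*(.095*np.cos(th)-.003*np.sin(th))+[0,0,.095*np.sin(th)+.003*np.cos(th)]).round(4),'closed',(H+d*.095).round(4))
# frame/eye colour contour
print('eye centre guess on .026', P((471,243),.026), P((471,243),.021))
```

```text
[0.5055 0.2248 0.02  ]
[0.5929 0.223  0.02  ]
[0.5915 0.0445 0.02  ]
[0.5015 0.0477 0.02  ]
centre [0.5479 0.135  0.02  ]
yaw(long dir vs +y) [np.float64(-1.31), np.float64(-0.45)]
cheek [0.58247198 0.1361548  0.04      ] prong [0.51152646 0.13586575 0.03      ]
cheek theta [0.77861862 0.        ] res [ 0.88725834 -2.52379775] tab [0.517  0.1372 0.0979] closed [0.4875 0.1376 0.029 ]
free-x theta [ 0.87745195 -0.00816601] res [5.68434189e-14 2.84217094e-14] tab [0.5159 0.1372 0.104 ] closed [0.4793 0.1377 0.029 ]
eye centre guess on .026 [0.54813649 0.17392831 0.026     ] [0.54875976 0.1728602  0.021     ]
```

Call:
carry_out --moves '[0, 0.8, -3.1, -3.5, 0, 0, 0, 0, -4, 0, 0, 0, 0, -3.5, 0, 0, -0.1, 0, -1, 0, 0, -0.4, 0, -1, 0, 0, -0.5, 0, -1, 0, 0, -0.4, 0, -1, 0, 0, -0.4, 0, -1, 0, 0, -0.3, 0, -1, 0, 0, -0.2, 0, -1, 0]'

```text
clock: 2.15
position: [0.4765, 0.1411, 0.0505]
ee_rot: [-0.007, 0.706, 0.709, -0.007]
contact_force: [-15.9, 3.4, 3.9]
width: 0.0001
```

Run:
```python
from h import *
s=manip.get_state(); print(s['position'],s['contact_force'])
```

```text
[0.47654482 0.14114665 0.0505298 ] [-15.93947105   3.37460448   3.93695092]
```

Side force means the fingertip slid off the tab's end. I'll back off in -x, rise and look again.

Call:
carry_out --moves '[0, -1.5, 0, 0, 0, 0, -1, 0, 1, 0, 0, 0, 0, 4, 0, 0, 0, 0, 4.5, 0, 0, 1, 1, 4.5, 0, 0, 2, 2, 4, 0, 0, 0, 0, 0, 0, 0, 0, 0, 0, 0, 0, 0, 0, 0, 0, 0, 0, 0, 0, 0]'

```text
clock: 3.15
position: [0.4907, 0.1696, 0.2302]
ee_rot: [-0.001, 0.706, 0.709, -0.001]
contact_force: [0.4, -0.0, 0.1]
width: -0.0002
```

Run:
```python
from h import *
a,C=grab('wrist','w2'); s=manip.get_state(); print(s['position'],s['contact_force'])
uv=proj(C,[.54,.13,.03]); print(uv)
x0,y0=100,40
cv2.imwrite('pics/w2b.png',cv2.resize(a[y0:y0+270,x0+100:x0+340],None,fx=2.2,fy=2.2,interpolation=cv2.INTER_CUBIC))
```

```text
[0.49089665 0.16953943 0.23010732] [ 0.28585761 -0.52252708  0.51052045]
[307.15079574 198.31715112]
```

View pics/w2b.png

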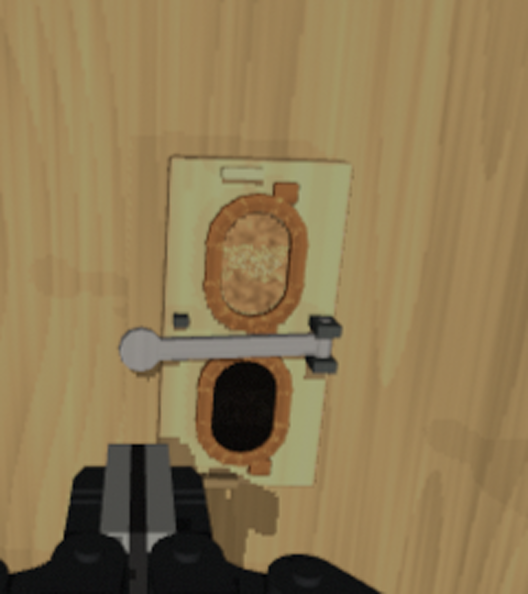

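The latch is now mostly down: the tab is at crop (141,350) and covers the lower prong.

Run:
```python
from h import *
from scipy.optimize import least_squares
a,C=load('wrist','w2')
P=lambda u,z: onz(C,(200+u[0]/2.2,40+u[1]/2.2),z)
uv=np.array([200+141/2.2,40+350/2.2])
print('cheeks',P((325,325),.04),P((322,366),.04),'prong',P((181,321),.03))
for yh in (.134,.136,.138):
  for yaw in (-.016,):
    d=-np.array([np.cos(yaw),np.sin(yaw),0])
    def T(p): 
        H=np.array([p[1],yh,.029]); return H+d*(.095*np.cos(p[0])-.003*np.sin(p[0]))+[0,0,.095*np.sin(p[0])+.003*np.cos(p[0])]
    r=least_squares(lambda p:proj(C,T(p))-uv,[.3,.58]); print(yh,r.x,T(r.x).round(4))
for z in (.032,.05,.07): print(z,onz(C,uv,z).round(4))
print('eye',P((256,262),.026), 'corners',[P(u,.02).round(4) for u in((171,156),(350,162),(313,486))])
```

```text
cheeks [0.58204029 0.14591395 0.04      ] [0.58242788 0.12424535 0.04      ] prong [0.51149777 0.14460775 0.03      ]
0.134 [0.1751425  0.58417656] [0.4912 0.1355 0.0485]
0.136 [0.23514021 0.58281709] [0.4911 0.1375 0.0541]
0.138 [0.29596264 0.5811026 ] [0.4911 0.1394 0.0596]
0.032 [0.4912 0.1296 0.032 ]
0.05 [0.4912 0.136  0.05  ]
0.07 [0.4911 0.1432 0.07  ]
eye [0.54854971 0.17439464 0.026     ] corners [array([0.5054, 0.2253, 0.02  ]), array([0.5924, 0.2227, 0.02  ]), array([0.5892, 0.0438, 0.02  ])]
```

Call:
carry_out --moves '[0, 0.3, -3.2, -3.5, 0, 0, 0, 0, -4.5, 0, 0, 0, 0, -4.5, 0, 0, 0, 0, -3, 0, 0, 0, 0, -1, 0, 0, 0, 0, -1, 0, 0, 0, 0, -0.7, 0, 0, 0, 0, -0.5, 0, 0, 0, 0, -0.5, 0, 0, 0, 0, -0.3, 0]'

```text
clock: 4.2
position: [0.4957, 0.1382, 0.0367]
ee_rot: [0.0, 0.706, 0.709, 0.001]
contact_force: [0.0, 0.3, -0.1]
width: 0.0003
```

Call:
carry_out --moves '[0, 0, 0, -0.2, 0, 0, 0, 0, -0.2, 0, 0, 0, 0, -0.1, 0, 0, 0, 0, -0.1, 0, 0, 0, 0, 0, 0, 0, 0, 0, 0, 0, 0, 0, 0, 0, 0, 0, 0, 0, 0, 0, 0, 0, 0, 0, 0, 0, 0, 0, 0, 0]'

```text
clock: 5.2
position: [0.4954, 0.1381, 0.0317]
ee_rot: [0.0, 0.706, 0.709, 0.0]
contact_force: [-1.5, -0.5, 10.2]
width: 0.0001
```

Call:
carry_out --moves '[0, 0, 0, -0.2, 0, 0, 0, 0, 0, 0, 0, 0, 0, 4.5, 0, 0, 0, 0, 5, 0, 0, 0, 0, 5, 0, 0, 0, 0, 5, 0, 0, 0, 0, 0, 0, 0, 0, 0, 0, 0, 0, 0, 0, 0, 0, 0, 0, 0, 0, 0]'

```text
clock: 6.2
position: [0.494, 0.1378, 0.2213]
ee_rot: [-0.001, 0.706, 0.709, -0.002]
contact_force: [-0.4, 0.9, 0.5]
width: 0.0
```

Run:
```python
from h import *
a,C=grab('wrist','w3'); s=manip.get_state(); print(s['position'],s['contact_force'])
for p in ([.488,.1365,.032],[.535,.1365,.032],[.5115,.1445,.03],[.5115,.127,.03]): print(proj(C,p).round(1))
cv2.imwrite('pics/w3b.png',cv2.resize(a[40:320,140:420],None,fx=2.1,fy=2.1,interpolation=cv2.INTER_CUBIC))
```

```text
[0.49413384 0.13781359 0.22141106] [ 0.39921027 -0.92185263  0.04281048]
[258.4 167.6]
[302.6 167.8]
[280.6 159.9]
[280.2 175.8]
```

View pics/w3b.png

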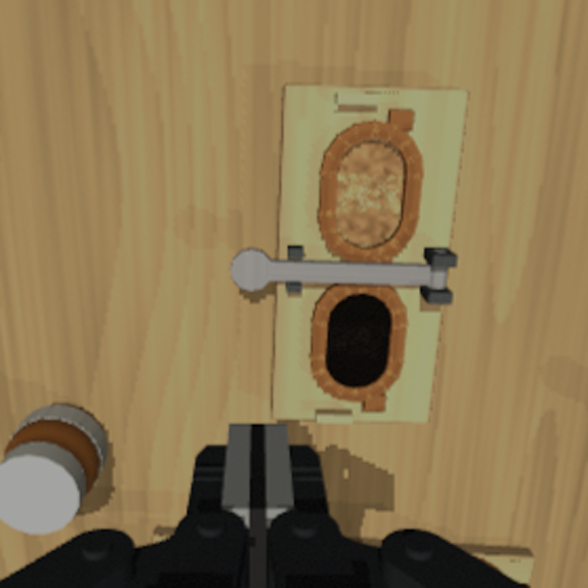

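The latch is closed, with the bar between the prongs and the tab at crop (252,270), matching the prediction. Next is oval lens A, crossing high.

Call:
carry_out --moves '[45, 0, -4.5, 0, 0, 45, 0, -4.5, 0, 0, 45, 0, -4.5, 0, 0, 45, 0, -4.5, 0, 0, 45, 0, -4.5, 0, 0, 45, 0, -4.5, 0, 0, 45, -0.5, -4.5, 0, 0, 45, -0.5, -4.5, 0, 0, 45, 0, 0, 0, 0, 45, 0, 0, 0, 0]'

```text
clock: 7.25
position: [0.4845, -0.2225, 0.2219]
ee_rot: [-0.002, 0.707, 0.708, -0.0]
contact_force: [-0.2, -0.2, 0.0]
width: 0.0382
```

Run:
```python
from h import *
a,C=grab('wrist','w4'); s=manip.get_state(); print(s['position'],s['contact_force'],s['width'])
cv2.imwrite('pics/w4b.png',cv2.resize(a[:330,80:500],None,fx=1.8,fy=1.8,interpolation=cv2.INTER_CUBIC))
# eye from w3
b,D=load('wrist','w3'); h=cv2.cvtColor(b,cv2.COLOR_BGR2HSV)
c=b[90:170,280:350]
print(h[95+0,316],h[133,316],h[133,296],h[133,338],h[133,285])
```

```text
[ 0.48465868 -0.22142155  0.22214007] [-0.11593006  0.80592766  0.76475036] 0.03861411776854727
[ 25  88 163] [ 17 129 154] [ 13 163 136] [ 14 161 141] [ 27  81 163]
```

View pics/w4b.png

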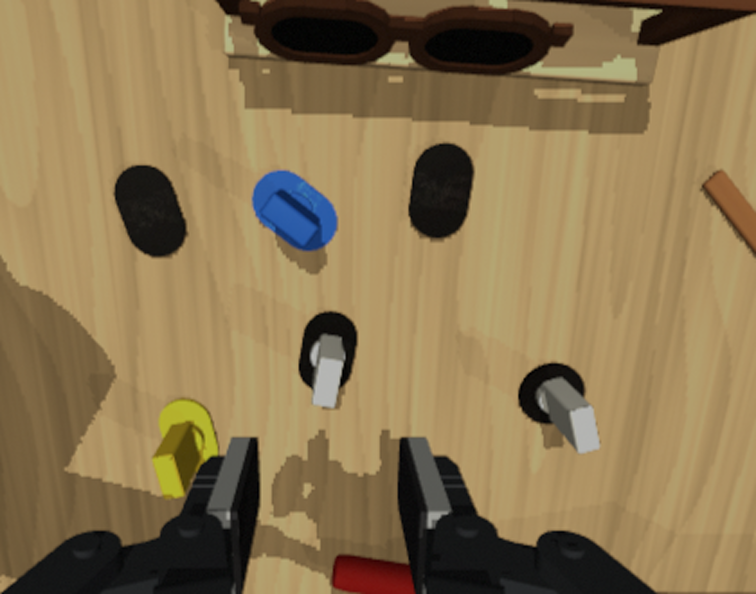

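The oval black lens with the white handle is at crop (328,352) and clearly elongated. The round one is at (552,392). Blue and yellow decoys are left alone. Now to measure it.

Run:
```python
from h import *
a,C=load('wrist','w4')
x0,y0,x1,y1=240,165,282,232
c=a[y0:y1,x0:x1].astype(int); v=c.max(2); s=v-c.min(2)
dark=(v<45).astype(np.uint8); white=((v>90)&(s<30)).astype(np.uint8)
def pts(m,z):
    yx=np.argwhere(m); return np.array([onz(C,(x+x0,y+y0),z)[:2] for y,x in yx])
both=((dark|white)>0).astype(np.uint8)
print('dark',dark.sum(),'white',white.sum(),np.unique(v[white>0])[-5:])
ct=max(cv2.findContours(dark,cv2.RETR_EXTERNAL,cv2.CHAIN_APPROX_NONE)[0],key=len)[:,0,:]
hp=cv2.convexHull(ct)[:,0,:]
w=np.array([onz(C,p+[x0,y0],.003)[:2] for p in hp]).astype(np.float32)*1000
print('lens rect',cv2.minAreaRect(w)); 
br=(v>165).astype(np.uint8)&white
n,l,st,ce=cv2.connectedComponentsWithStats(br); i=1+st[1:,4].argmax(); print(st[i])
w=(pts(l==i,.058)*1000).astype(np.float32); print('top rect',cv2.minAreaRect(w),w.mean(0))
cv2.imwrite('pics/m.png',cv2.resize(np.hstack([dark,white,br])*255,None,fx=5,fy=5,interpolation=cv2.INTER_NEAREST))
# eye in w3
b,D=load('wrist','w3'); h=cv2.cvtColor(b,cv2.COLOR_BGR2HSV).astype(int)
m=((h[...,1]>145)&(h[...,0]<20)).astype(np.uint8); m[:85]=0;m[162:]=0;m[:,:285]=0;m[:,350:]=0
n,l,st,_=cv2.connectedComponentsWithStats(m); i=1+st[1:,4].argmax(); print(st[i])
cs,hi=cv2.findContours((l==i).astype(np.uint8),cv2.RETR_CCOMP,cv2.CHAIN_APPROX_NONE)
for k,cc in enumerate(cs):
    if len(cc)>40:
        for z in(.026,):
            w=np.array([onz(D,p,z)[:2] for p in cc[:,0,:]]).astype(np.float32)*1000
            print('frame',hi[0][k][3],len(cc),cv2.minAreaRect(w),cv2.fitEllipse(w), w.min(0),w.max(0))
```

```text
dark 588 white 595 [178 179 180 181 182]
lens rect ((482.31744384765625, -263.41400146484375), (52.81664276123047, 34.537960052490234), 81.4596176147461)
[ 14  34  16  27 313]
top rect ((482.1884460449219, -264.3816833496094), (28.658763885498047, 12.627591133117676), 80.02843475341797) [ 482.10852 -264.03354]
[ 291   92   50   70 1318]
frame -1 193 ((547.5266723632812, 177.86578369140625), (71.27299499511719, 49.62594223022461), 88.75796508789062) ((548.1248779296875, 175.27835083007812), (51.0067253112793, 73.11449432373047), 173.4375) [522.3602  142.49734] [572.4289  213.26457]
frame 0 135 ((547.4122314453125, 173.69442749023438), (55.86685562133789, 35.27708053588867), 89.00792694091797) ((547.5415649414062, 173.1734161376953), (36.285850524902344, 56.88651657104492), 177.01678466796875) [529.6209  145.81122] [565.19196 201.61285]
```

Call:
carry_out --moves '[45, -0.1, -2.1, -3, -0.1, 45, -0.1, -2.1, -3, -0.065, 45, 0, 0, -3, 0, 45, 0, 0, -3, 0, 45, 0, 0, -2.5, 0, 45, 0, 0, -2, 0, 45, 0, 0, -2, 0, 45, 0, 0, -1.4, 0, 45, 0, 0, 0, 0, 45, 0, 0, 0, 0]'

```text
clock: 8.3
position: [0.4835, -0.2626, 0.0244]
ee_rot: [-0.0, 0.761, 0.649, 0.0]
contact_force: [-0.9, -0.9, 0.3]
width: 0.0384
```

Run:
```python
from h import *
a,C=grab('wrist','w5'); s=manip.get_state(); print(s['position'],s['ee_rot'],s['contact_force'],s['width'])
cv2.imwrite('pics/w5b.png',a)
```

```text
[ 0.48388938 -0.26321995  0.02493888] [4.07234454e-04 7.61195874e-01 6.48521885e-01 2.02650035e-04] [ 0.11204697 -0.56300091  0.36812106] 0.038444679073586105
```

View pics/w5b.png

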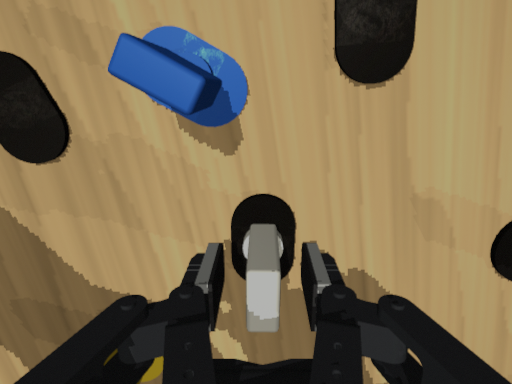

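The handle stands between the pads and is square to them, at about (263,285). I'll close, then lift a little.

Call:
carry_out --moves '[10, 0, 0, 0, 0, 0, 0, 0, 0, 0, 0, 0, 0, 0, 0, 0, 0, 0, 0, 0, 0, 0, 0, 0, 0, 0, 0, 0, 0, 0, 0, 0, 0, 1, 0, 0, 0, 0, 3, 0, 0, 0, 0, 4, 0, 0, 0, 0, 4, 0]' --squeeze 40

```text
clock: 9.35
position: [0.4824, -0.2638, 0.1455]
ee_rot: [-0.001, 0.762, 0.648, -0.0]
contact_force: [1.3, -0.1, -0.6]
width: 0.0134
```

Call:
carry_out --moves '[0, 0, 0, 5, 0, 0, 0.7, 4.6, 1, 0.02, 0, 0.7, 4.6, 0, 0.02, 0, 0.7, 4.6, 0, 0.02, 0, 0.7, 4.6, 0, 0.02, 0, 0.7, 4.6, 0, 0.02, 0, 0.7, 4.6, 0, 0.02, 0, 0.7, 4.6, 0, 0.02, 0, 0.7, 4.6, 0, 0, 0, 0.7, 4.6, 0, 0]'

```text
clock: 10.35
position: [0.5459, 0.1515, 0.2047]
ee_rot: [0.0, 0.715, 0.7, -0.0]
contact_force: [0.7, -0.7, -1.1]
width: 0.0136
```

Call:
carry_out --moves '[0, 0, 2.2, 0, 0, 0, 0, 0, 0, 0, 0, 0, 0, -4, 0, 0, 0, 0, -3, 0, 0, 0, 0, -2, 0, 0, 0, 0, 0, 0, 0, 0, 0, 0, 0, 0, 0, 0, 0, 0, 0, 0, 0, 0, 0, 0, 0, 0, 0, 0]'

```text
clock: 11.35
position: [0.5469, 0.172, 0.1155]
ee_rot: [0.001, 0.715, 0.7, 0.001]
contact_force: [0.7, 0.5, 0.2]
width: 0.0133
```

Run:
```python
from h import *
a,C=grab('wrist','w6'); s=manip.get_state(); print(s['clock'],s['position'],s['ee_rot'],s['contact_force'],s['width'])
print(np.degrees(2*np.arctan2(s['ee_rot'][2],s['ee_rot'][1]))-90)
cv2.imwrite('pics/w6b.png',cv2.resize(a,(800,600),interpolation=cv2.INTER_CUBIC))
```

```text
11.4 [0.5466377  0.1720381  0.11525492] [5.12475606e-04 7.14483077e-01 6.99652181e-01 7.04414302e-04] [-0.52856214 -0.37916319 -0.57929806] 0.013828630576582386
-1.2017472735708878
```

View pics/w6b.png

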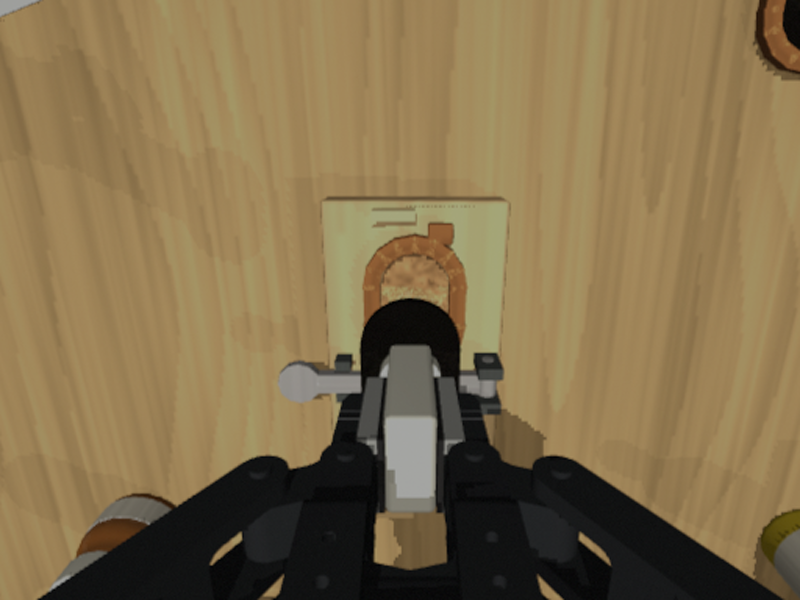

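The lens is held level with its dark round end tip at (411,298). The empty eye shows beyond it at (415,285) and the latch is closed. I'll measure both from this view.

Run:
```python
from h import *
a,C=load('wrist','w6'); z=np.load('pics/w6.npz'); p=z['p']
c=a.astype(int); v=c.max(2); m=(v<45).astype(np.uint8); m[236:]=0; m[:180]=0; m[:,:220]=0; m[:,305:]=0
n,l,st,_=cv2.connectedComponentsWithStats(m); i=1+st[1:,4].argmax(); l=(l==i)
zl=p[2]-.025+.003
rows=[]
for y in range(190,236,2):
    xs=np.where(l[y])[0]
    if len(xs): rows.append((y,xs.min(),xs.max()))
L=np.array([onz(C,(r[1]-.5,r[0]),zl)[:2] for r in rows])*1000; Rr=np.array([onz(C,(r[2]+.5,r[0]),zl)[:2] for r in rows])*1000
for r,q,w in list(zip(rows,L,Rr))[::2]: print(r,q.round(1),w.round(1),'w',(w-q)[0].round(1),'mid',((w+q)/2).round(1))
yt=np.where(l.any(1))[0].min(); xt=np.where(l[yt])[0].mean(); print('tip',yt,(onz(C,(xt,yt-.5),zl)*1000).round(1), 'tip if at z+-1mm', [(onz(C,(xt,yt-.5),zl+d)*1000).round(1)[1] for d in(-.001,.001)])
print('tcp',p*1000)
h=cv2.cvtColor(a,cv2.COLOR_BGR2HSV).astype(int); 
f=((h[...,1]>145)&(h[...,0]<20)&(v>60)); 
for y in (165,170,175,180,185,190): 
    xs=np.where(f[y,225:305])[0]+225; g=np.diff(xs); k=g.argmax(); 
    q=[onz(C,(x,y),.026)[0]*1000 for x in (xs[0]-.5,xs[k]+.5,xs[k+1]-.5,xs[-1]+.5)]; print(y,np.round(q,1),round(onz(C,(260,y),.026)[1]*1000,1),'outer mid',round((q[0]+q[3])/2,1),'inner mid',round((q[1]+q[2])/2,1))
col=np.where(f[140:200,265])[0]+140; print('col',col,[round(onz(C,(265,y),.026)[1]*1000,1) for y in (col[0]-.5,)])
```

```text
(192, np.int64(254), np.int64(270)) [541.8 199.1] [550.9 198.9] w 9.2 mid [546.3 199. ]
(196, np.int64(245), np.int64(280)) [536.8 196.9] [556.3 196.5] w 19.5 mid [546.6 196.7]
(200, np.int64(240), np.int64(285)) [534.  194.7] [559.  194.1] w 25.1 mid [546.5 194.4]
(204, np.int64(236), np.int64(288)) [531.7 192.4] [560.7 191.7] w 29.0 mid [546.2 192.1]
(208, np.int64(234), np.int64(290)) [530.5 190.1] [561.8 189.4] w 31.3 mid [546.1 189.7]
(212, np.int64(233), np.int64(291)) [529.8 187.7] [562.4 187. ] w 32.5 mid [546.1 187.4]
(216, np.int64(232), np.int64(293)) [529.1 185.4] [563.5 184.6] w 34.3 mid [546.3 185. ]
(220, np.int64(231), np.int64(293)) [528.5 183. ] [563.5 182.2] w 35.0 mid [546.  182.6]
(224, np.int64(231), np.int64(293)) [528.3 180.6] [563.5 179.7] w 35.2 mid [545.9 180.2]
(228, np.int64(231), np.int64(293)) [528.2 178.1] [563.5 177.3] w 35.4 mid [545.9 177.7]
(232, np.int64(231), np.int64(293)) [528.1 175.7] [563.6 174.8] w 35.5 mid [545.8 175.2]
tip 191 [546.4 199.8  93.5] tip if at z+-1mm [np.float64(199.5), np.float64(200.2)]
tcp [546.86295655 171.98372546 115.50220232]
165 [528.3 540.8 556.4 569. ] 197.7 outer mid 548.6 inner mid 548.6
170 [525.8 535.5 561.6 571.3] 193.9 outer mid 548.6 inner mid 548.5
175 [524.9 532.4 564.6 572.1] 190.1 outer mid 548.5 inner mid 548.5
180 [524.  531.5 565.3 572.9] 186.2 outer mid 548.4 inner mid 548.4
185 [523.7 531.3 564.6 572.9] 182.3 outer mid 548.3 inner mid 547.9
190 [523.5 531.1 564.6 572.2] 178.3 outer mid 547.9 inner mid 547.9
col [150 151 152 154 155 156 157 158 159 160 161 162] [np.float64(209.2)]
```

Call:
carry_out --moves '[0, 0.2, 0.17, -1, 0, 0, 0, 0, -1, 0, 0, 0, 0, -1, 0, 0, 0, 0, -0.8, 0, 0, 0, 0, -0.6, 0, 0, 0, 0, -0.5, 0, 0, 0, 0, -0.3, 0, 0, 0, 0, -0.2, 0, 0, 0, 0, 0, 0, 0, 0, 0, 0, 0]'

```text
clock: 12.4
position: [0.5484, 0.1738, 0.0606]
ee_rot: [0.0, 0.714, 0.7, 0.0]
contact_force: [-1.0, 0.1, -0.3]
width: 0.0135
```

Run:
```python
from h import *
a,C=grab('wrist','w7'); s=manip.get_state(); p=s['position']; print(s['clock'],p,s['ee_rot'],s['contact_force'],s['width'])
c=a.astype(int); v=c.max(2); m=(v<45).astype(np.uint8); m[236:]=0; m[:160]=0; m[:,:215]=0; m[:,310:]=0
n,l,st,_=cv2.connectedComponentsWithStats(m); i=1+st[1:,4].argmax(); l=(l==i); zl=p[2]-.022
for y in (200,212,220,228,232):
    xs=np.where(l[y])[0]
    if len(xs): q,w=[onz(C,(x,y),zl)*1000 for x in(xs.min()-.5,xs.max()+.5)]; print(y,((q+w)/2).round(1),(w-q)[0].round(1))
yt=np.where(l.any(1))[0].min(); print('tip',(onz(C,(np.where(l[yt])[0].mean(),yt-.5),zl)*1000).round(1))
h=cv2.cvtColor(a,cv2.COLOR_BGR2HSV).astype(int); f=((h[...,1]>145)&(h[...,0]<20)&(v>60))
for y in range(140,215,8):
    xs=np.where(f[y,215:310])[0]+215
    if len(xs)>4: q,w=[onz(C,(x,y),.026)*1000 for x in(xs.min()-.5,xs.max()+.5)]; print('frame',y,q.round(1),w.round(1),((q+w)/2)[0].round(1))
b,D=grab('top','top1')
A=cv2.resize(a[100:300,160:380],None,fx=2.6,fy=2.6,interpolation=cv2.INTER_CUBIC)
cv2.imwrite('pics/w7b.png',A)
```

```text
12.45 [0.54844193 0.17373816 0.0606493 ] [2.24034576e-04 7.14494846e-01 6.99640599e-01 3.13031843e-04] [ 0.48706703 -0.29262387 -0.0025479 ] 0.013833425585335658
200 [547.7 196.2  38.6] 24.5
212 [547.3 189.2  38.6] 33.1
220 [547.5 184.4  38.6] 35.0
228 [547.4 179.5  38.6] 35.3
232 [547.3 177.   38.6] 35.5
tip [548.1 201.6  38.6]
frame 164 [555.2 213.1  26. ] [566.5 212.9  26. ] 560.8
frame 172 [543.8 208.7  26. ] [566.5 208.2  26. ] 555.1
frame 180 [533.8 204.2  26. ] [564.3 203.5  26. ] 549.1
frame 188 [529.  199.5  26. ] [568.4 198.6  26. ] 548.7
frame 196 [525.8 194.6  26. ] [571.3 193.6  26. ] 548.6
frame 204 [524.3 189.7  26. ] [572.  188.6  26. ] 548.2
frame 212 [523.4 184.6  26. ] [573.3 183.5  26. ] 548.4
```

View pics/w7b.png

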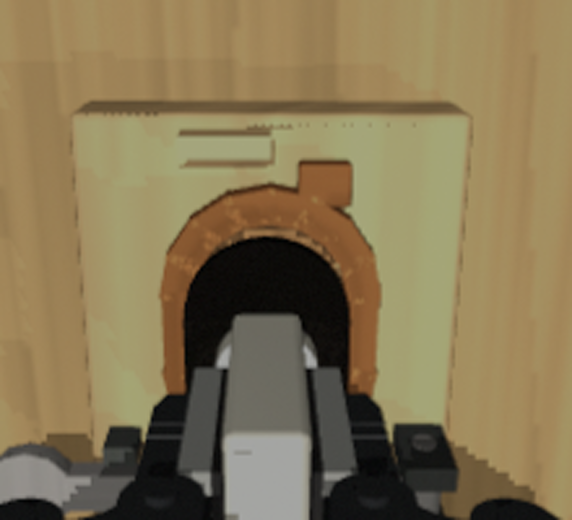

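The lens sits over the opening with parallel edges and about 0.8 mm to -x. I'll trim that.

Call:
carry_out --moves '[0, 0.08, 0, 0, 0, 0, 0, 0, 0, 0, 0, 0, 0, 0, 0, 0, 0, 0, 0, 0, 0, 0, 0, 0, 0, 0, 0, 0, 0, 0, 0, 0, 0, 0, 0, 0, 0, 0, 0, 0, 0, 0, 0, 0, 0, 0, 0, 0, 0, 0]'

```text
clock: 13.5
position: [0.549, 0.1737, 0.0603]
ee_rot: [0.0, 0.715, 0.7, 0.0]
contact_force: [0.4, -0.4, -0.6]
width: 0.0131
```

Run:
```python
from h import *
s=manip.get_state(); print(s['clock'],s['position'],s['contact_force'],s['width'],np.abs(s['qd']).max())
print(manip.sign_off())
```

```text
13.5 [0.54898397 0.17367888 0.06032237] [ 0.44578921 -0.41347553 -0.6439972 ] 0.013139233749417091 0.0013607797415357307
the job is handed in; nothing more can be done
None
```

The latch is closed and the oval lens is held over the empty eye opening, still gripped. I handed the job in at 13.5 s on the robot's clock.

- **Latch:** The first push slid off the tab's end with about 16 N of sideways force, so I backed off, looked again and pressed a second time. The fingertip then stopped at 31.7 mm with about 10 N, which matches the closed height of 32 mm. A wrist picture showed the bar between the prongs.
- **Lens:** I picked the oval lens by its white handle, carried it over the rack with its underside at about 18 cm, and lowered it over the opening.
- **Last checks:**
  - **Height:** The underside is about 10 mm above the frame, worked out from the tool height at the grasp.
  - **Centring:** In the last picture the lens was centred in y to about 0.5 mm and sat 0.8 mm to the -x side. I trimmed that and did not picture it again.
  - **Alignment:** The lens and opening long axes agreed to within about 1°.
  - **Contact and grip:** Contact force was under 1 N and the jaws held at 13 mm.
- **Disagreement:** The estimates of the opening's centre differed by about 1 mm between views.
- **Not checked:** I took a final top picture but did not look at it, so I have not confirmed that everything else on the table stayed put.

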